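# Close a two-post die set: start it level on both posts, then press it home

### The arm

A 6-joint arm with a two-finger parallel gripper is mounted at the origin on the work surface. World frame = base frame: x ahead of the robot, y to its left, z up, the work surface at z = 0. Lengths are in mm, angles in rad, forces in N, time in s.
With the tool pointing down it reaches from about 350 to 875 mm from the base axis. Payload 4.2 kg.
Tool frame: the origin (TCP) lies on the mounting face of the last link; the fingertips stand 173 mm ahead of it and the grasp point (between the pads) lies 155 mm ahead of it; z points along the fingers, y is the direction in which the jaws open and shut (so a half turn about z gives the same grasp; the last joint's range is limited). The gripper opens to 85 mm and grips with 20 to 120 N. Pads are 22 mm wide; open, the fingers measure 114 mm over their backs; the gripper's body (76 mm by 85 mm) begins 54 mm behind the grasp point. The pads swing forward as they close: fully open they stand 13 mm farther back than shut.
Start: joints at [-0.962, 0.385, 0.008, 0, -1.194, -0.259], TCP at [214.208, -587.124, 404.712] pointing down, gripper open.
Joint ranges: [-3.14, 3.14], [-1.21, 2.06], [-1.07, 1.41], [-3.16, 2.05], [-2.99, -0.16], [-3.1, 3.1]. Speed limits (rad/s): [2.79, 2.79, 3.14, 3.14, 3.14, 3.14].

### API

Orientations are given as a unit quaternion [x, y, z, w].
In Python, from bench import arm gives the robot as it stands.
- The arm moves only by the shell command python3 -m jog 'ROWS' [OPENING]. ROWS is JSON, a list that holds one entry, the list of rows, each a list of 4 numbers: the shift along the tool's x, y, z in mm, then the turn about the tool's z in degrees. In form: [[[x, y, z, spin], ...]]. A call has exactly 5 rows; each row is the pose to reach, as a shift and turn from the pose measured when the call began, along the tool's axes at that moment; what a row does not reach only later rows make up. A row lasts 1/8 s, in which the tool goes at most 62.5 mm and 10.7 degrees, less where a joint would pass 70% of its speed; a pose out of reach is approached as far as the arm can. A call with a gripper value outside its range is refused whole. OPENING is the finger opening in mm, from 0 to 85.4, set as the call begins (- or left out, the last holds). The fingers move at their own pace and stop on an object; the grip force is fixed at half the most. Time passes only in rows, so rows that repeat a pose let the fingers close, or fill a call up. It gives the time, the measured TCP pose, the force and the opening at its end, in the units of the state.
- arm.read_state(): the state, without advancing time (a new reading comes with each control period).
- arm.get_image(name): name is "side" or "top" or "wrist"; returns (picture, depth): 480x640x3 uint8, blue, green, red; 480x640 float32, mm along the optical axis (not along the pixel's ray), 0 where there is no reading.
- arm.camera_params(name): a dict with "mtx" (3x3 intrinsics, pixels), "R" (3x3) and "t" (3): a world point X has camera coordinates R X + t. Camera axes: x right, y down, z forward; pixel columns grow to the right and rows downward; lengths in mm; the calibration is good to about 2 mm. The wrist camera is an equidistant fisheye: a pixel r from the principal point sees the ray r / f radians off the axis. A picture is of the moment at which its call begins: read the wrist's pose just before it. camera_params takes no time and is no camera call; for the wrist camera it gives the pose at the moment of the call.
- arm.job_done(): hands the job in, once; it reports no verdict.
The state is a dict: "clock": time; "joints": joint angles; "joint_vel": joint speeds; "joint_efforts": joint torques, N m; "position": TCP position; "ee_rot": TCP orientation; "contact_force": force on the tool from outside, world axes, zero at the start; "wrist_torque": the same for the moment, N m; "gripper_width": finger opening in mm.
Only numpy, scipy, OpenCV 4.12 (cv2) and the standard library are available. Lean on these libraries where they do the work, as an engineer would, in place of code of your own. Each camera call takes 0.05 s, during which the arm holds its last target.

### The job

Close the small die set: pick the aluminium upper shoe off its wooden cradle by the shank and lower it level so that its two bushings go onto the two guide posts together, the large bushing on the large post. Once both have started and the shoe stays up by itself on the tight posts, let go of it there, still well short of home, then press it down from above, keeping it as level as you can so that it does not cock and jam, until it sits fully home on all four black stop posts. Do not drop or hammer it, and leave the other tools on the plate where they are.

Things in the scene. Friction and masses are not known exactly. Their poses are not given: they have to be found in the camera images.
- upper_shoe: Loose upper shoe of the die set, 0.7 kg: aluminium plate 66 (x) by 164 (y) by 20 mm thick. Origin: centre of the plate's underside, z up. Large bushing at y = +58 mm, small one at y = -58 mm, flush with the top face, 20 mm proud below. A punch holder and punch project 20 mm below the middle. The top face is flat between shank and bushings and may be pressed anywhere.
- lower_shoe: Lower shoe of the die set, fixed: grey steel plate 104 (x) by 204 (y) by 24 mm. Origin: centre of its underside, on the granite, 20 mm above the bench; z up. Large guide post at y = +58 mm, small one at y = -58 mm. Four black stop posts (18 mm diameter, 56 mm high) at x = +-22, y = +-32 mm: fully home, the upper shoe's underside rests on them, 80 mm above this origin. The die block between is lower.
- post_large (a point): Centre of the top end of the large guide post, 20 mm diameter, 98 mm above the lower shoe's underside. Top 4 mm tapered by 1.8 mm on the radius, below that 0.8 mm clearance all round in the bushing. The first 12 mm go on freely, then it is a tight running fit: it drags, so the upper shoe does not sink by its own weight but needs 4 to 20 N from above, unlike amounts on the two posts.
- post_small (a point): Centre of the top end of the small guide post, 16 mm diameter, 98 mm above the lower shoe's underside; same taper, clearance and kind of drag as the large one. Which post is tighter is not known. Pressed far on one side only, the upper shoe cocks by the clearance and may bind; pressing the high side frees it.
- bush_large (a point): Centre of the lower mouth of the large bushing (brass, bore 21.6 mm, open right through, 40 mm long), 20 mm below the upper shoe's underside, 40 mm below its top face. Fully home it lies 38 mm below post_large.
- bush_small (a point): Centre of the lower mouth of the small bushing (brass, bore 17.6 mm, open right through, 40 mm long), 20 mm below the upper shoe's underside, 40 mm below its top face. Fully home it lies 38 mm below post_small.
- shank_top (a point): Centre of the top end of the round steel shank in the middle of the upper shoe's top face: 25 mm diameter, 42 mm high, the place to grip the shoe. 62 mm above the upper shoe's underside, 82 mm above the bushing mouths.
- cradle: Wooden cradle on which the upper shoe lies at the start, fixed: base 90 mm by 104 mm with two rails, 32 mm high in all. Origin at the centre of its underside.
- step_block: Bystander: hardened steel step block, four steps, 30 mm by 72 mm, up to 48 mm high. Origin under its centre.
- pilot_punch: Bystander: polished pilot punch standing upright, 32 mm foot, 79 mm high. Origin under its centre.
- v_block: Bystander: steel V-block 50 mm by 44 mm, 42 mm high. Origin under its centre.
- bore_gauge: Bystander: dial bore gauge lying flat, 215 mm long (its x), brass-cased dial of 48 mm at its -x end. Origin under its middle.
- snap_gauge: Bystander: chrome C-shaped snap gauge lying flat, about 85 mm across, 14 mm high. Origin under its centre.
- brass_hammer: Bystander: brass hammer lying flat, 190 mm long (its x), head at +x. Origin under its middle.

How it is judged:
By the outcome, as a careful person would: the job done as asked, in the order asked, and still so for the second after the job is handed in, with the robot touching nothing.
It also fails if it takes over 72 s, if anything falls off the work surface, if the arm or the gripper's body presses on something with over 40 N, if the wrist force passes 120 N, or if a joint passes its speed limit or range.

## Working session

There is one attempt and no reset: what is moved stays moved. The work goes in short steps, Python scripts to look and compute and a shell command to move; the robot and the scene stay as the last step left them, time stands still between calls to the robot, and variables do not carry over. Pictures are saved under pics/ and viewed, and the job is handed in when it is done.

```bash
mkdir -p pics; ls
python3 - <<'E'
from bench import arm
import cv2
print(arm.read_state())
for n in ("side","top","wrist"):
    p=arm.camera_params(n); print(n,p)
    im,d=arm.get_image(n); cv2.imwrite(f"pics/{n}0.png",im)
    import numpy as np; np.savez(f"pics/{n}0.npz",im=im,d=d,**p)
E
```

```text
pics
{'clock': 0.0, 'joints': array([-9.62374905e-01,  3.85577416e-01,  6.62400807e-03, -5.21479739e-04,
       -1.19397302e+00, -2.58559120e-01]), 'joint_vel': array([-0.00069985, -0.00135968, -0.00071783, -0.00017824,  0.00020909,
        0.00039634]), 'joint_efforts': array([ 8.29418022e-04, -3.92292666e+01,  1.88398612e+01,  4.18587416e+00,
       -4.58459413e-03,  7.03123053e-07]), 'position': array([ 214.17499501, -586.94402365,  403.60451608]), 'ee_rot': array([-1.73945501e-01,  9.84754675e-01,  1.06833058e-03, -2.27435437e-04]), 'contact_force': array([ 0.34833046, -0.60843665,  0.47940635]), 'wrist_torque': array([ 0.10524299,  0.01338174, -0.01462846]), 'gripper_width': 85.52305648257759}
side {'mtx': array([[611.97666704,   0.        , 321.67303121],
       [  0.        , 611.97666704, 224.48219174],
       [  0.        ,   0.        ,   1.        ]]), 'R': array([[-0.88687494, -0.46178358, -0.01444917],
       [-0.2241931 ,  0.45749686, -0.86048479],
       [ 0.40396819, -0.75990299, -0.50927119]]), 't': array([ 589.68098062,  211.20202304, 1481.49065255])}
top {'mtx': array([[434.58016125,   0.        , 316.19727399],
       [  0.        , 434.58016125, 241.49501436],
       [  0.        ,   0.        ,   1.        ]]), 'R': array([[ 0.02554663, -0.9996585 ,  0.00550002],
       [-0.99487197, -0.02596214, -0.09775343],
       [ 0.09786284, -0.00297455, -0.99519547]]), 't': array([ -20.34191809,  655.84281594, 1022.10541304])}
wrist {'mtx': array([[371.64829954,   0.        , 321.6980513 ],
       [  0.        , 371.64829954, 237.01222392],
       [  0.        ,   0.        ,   1.        ]]), 'R': array([[-0.3420651 ,  0.93967542,  0.00125586],
       [ 0.89035988,  0.32368516,  0.32013621],
       [ 0.30041763,  0.11062559, -0.94737069]]), 't': array([623.9753424 , -41.06905613, 380.88676918])}
```

View pics/side0.png

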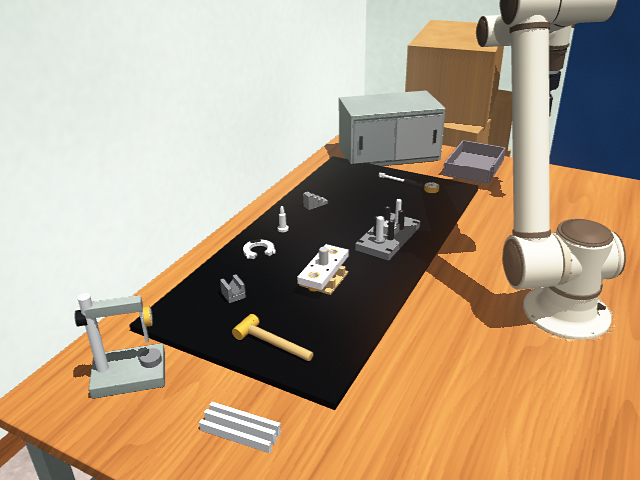

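View pics/top0.png

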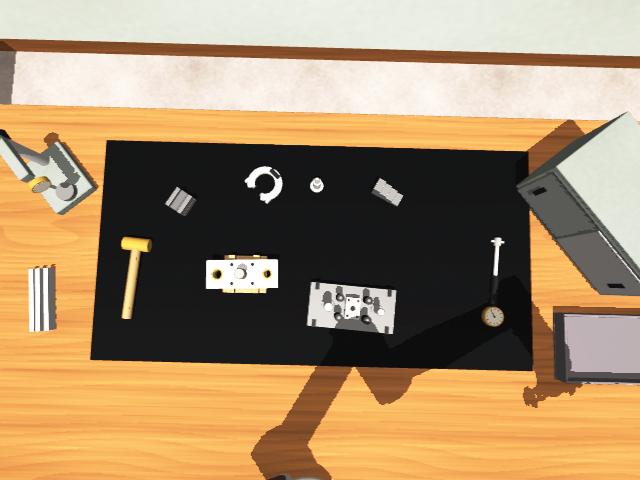

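View pics/wrist0.png

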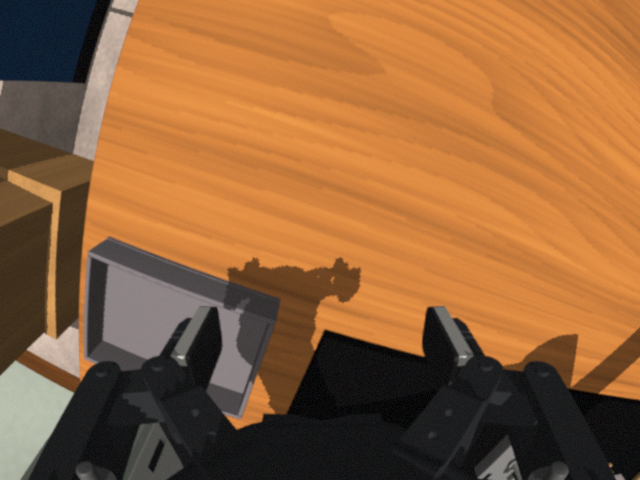

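Side view: the shoe on its cradle is at about (323,268) and the lower shoe at (388,236). Top view: the shank is at (241,272), the lower shoe at (352,307). I'll zoom in on both.

```bash
cat > h.py <<'E'
import numpy as np, cv2
from bench import arm
def grab(n,tag):
    p=arm.camera_params(n); im,d=arm.get_image(n)
    cv2.imwrite(f"pics/{tag}.png",im); np.savez(f"pics/{tag}.npz",im=im,d=d,**p)
    return im,d,p
def ray(p,u,v,fish=False):
    K=p['mtx'];x=(u-K[0,2])/K[0,0];y=(v-K[1,2])/K[1,1]
    if fish:
        r=np.hypot(x,y); s=np.sin(r)/r if r>1e-9 else 1; c=np.array([x*s,y*s,np.cos(r)])
    else: c=np.array([x,y,1.])
    R=np.array(p['R']);return -R.T@p['t'],R.T@c
def plane(p,u,v,z,fish=False):
    o,d=ray(p,u,v,fish);return o+d*(z-o[2])/d[2]
def proj(p,X,fish=False):
    c=np.array(p['R'])@np.asarray(X,float)+p['t'];K=p['mtx']
    if fish:
        r=np.hypot(c[0],c[1]);th=np.arctan2(r,c[2]);a=c[:2]/r*th
    else:a=c[:2]/c[2]
    return K[0,0]*a[0]+K[0,2],K[1,1]*a[1]+K[1,2]
def cloud(p,d):
    v,u=np.mgrid[0:480,0:640];K=p['mtx']
    c=np.stack([(u-K[0,2])/K[0,0]*d,(v-K[1,2])/K[1,1]*d,d],-1)
    return (c-p['t'])@np.array(p['R'])
def crop(im,x0,y0,x1,y1,s,tag):
    c=cv2.resize(im[y0:y1,x0:x1],None,fx=s,fy=s,interpolation=cv2.INTER_CUBIC);cv2.imwrite(f"pics/{tag}.png",c)
E
python3 - <<'E'
from h import *
t=np.load('pics/top0.npz');s=np.load('pics/side0.npz')
crop(t['im'],195,240,405,345,3.8,'topc');crop(s['im'],290,190,430,300,5.4,'sidec')
C=cloud(t,t['d'])
for u,v in [(241,272),(225,268),(214,272),(268,272),(353,308),(325,306),(381,307),(315,300),(450,250)]: print(u,v,C[v,u].round(1))
E
```

```text
241 272 [575.7 161.5 116.8]
225 268 [584.9 205.7  75.5]
214 272 [575.4 234.3  59.6]
268 272 [579.6 111.9  20.9]
353 308 [500.7 -92.   69.8]
325 306 [505.9 -26.1 117.9]
381 307 [ 503.5 -160.    47.9]
315 300 [516.   -4.1  50.3]
450 250 [ 645.  -332.3   19.7]
```

View pics/topc.png

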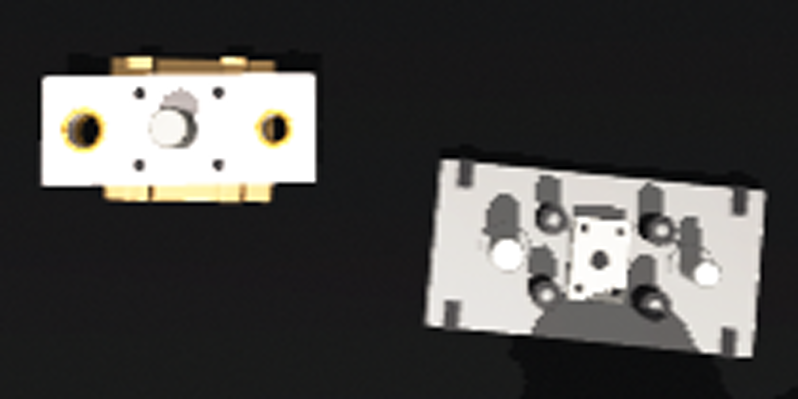

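View pics/sidec.png

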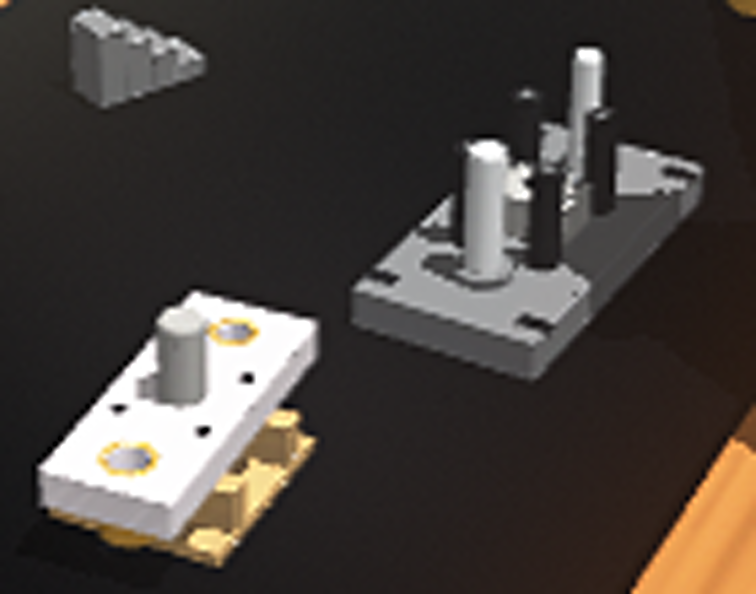

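The large bushing and the large post are both at the +y (left) ends, and the lower shoe is yawed by about −5°. In the crop, the shank is at (172,128) and the post tops at (507,255) and (706,273). Next I'll get rough poses and the camera's position in the tool frame.

```bash
cat >> h.py <<'E'
from scipy.spatial.transform import Rotation as Ro
def tool(st=None):
    st=st or arm.read_state();R=Ro.from_quat(st['ee_rot']).as_matrix();return np.array(st['position']),R,st
def yaw(R): return np.degrees(np.arctan2(-R[0,1],R[1,1]))
def rows(target,psi,st=None):
    """tool shift (mm) and spin (deg) to TCP target with yaw psi"""
    p,R,_=tool(st); s=R.T@(np.asarray(target,float)-p); return s.round(1),round(-(psi-yaw(R)),2)
E
python3 - <<'E'
from h import *
t=np.load('pics/top0.npz')
f=lambda u,v:(195+(u+.5)/3.8-.5,240+(v+.5)/3.8-.5)
P=lambda u,v,z:plane(t,*f(u,v),z)
print('shank',P(172,126,114),'bl',P(84,129,72),'bs',P(275,128,72))
print('pl',P(507,252,118),'ps',P(706,272,118))
c=[P(*a,72) for a in((42,73),(317,73),(317,186),(42,186))];print(np.round(c,1),np.mean(c,0))
c=[P(*a,44) for a in((440,158),(765,190),(752,357),(426,326))];print(np.round(c,1),np.mean(c,0))
p,R,_=tool();w=arm.camera_params('wrist');o=-w['R'].T@w['t'];print('cam in tool',R.T@(o-p),'axes',(w['R']@R).round(3),'yaw',yaw(R), R[:,2])
print(rows((577,130,400),0))
E
```

```text
shank [573.93377857 164.31820979 114.        ] bl [571.64672951 224.91042149  72.        ] bs [575.23966121 108.72015923  72.        ]
pl [506.22228065 -32.80545482 118.        ] ps [ 497.69032928 -147.98769967  118.        ]
[[605.1 252.2  72. ]
 [609.4  84.3  72. ]
 [540.8  81.9  72. ]
 [536.5 248.7  72. ]] [572.95064198 166.77639865  72.        ]
[[ 559.8    7.9   44. ]
 [ 545.1 -195.7   44. ]
 [ 442.1 -188.4   44. ]
 [ 456.    13.8   44. ]] [500.74260334 -90.57770347  44.        ]
cam in tool [83.47521453  0.37149721 30.5462945 ] axes [[-0.001  1.     0.001]
 [-0.947 -0.    -0.32 ]
 [-0.32  -0.001  0.947]] yaw 20.035067017406487 [-6.64511003e-04  1.47380430e-03 -9.99998693e-01]
(array([-586.5,  549.3,    4.7]), np.float64(20.04))
```

Run:
```python
from h import *
print(rows((502,-90,400),-4.2))
```

```text
(array([-440.7,  368.3,    4.4]), np.float64(24.24))
```

```bash
python3 -m jog '[[[-44,37,0,5],[-88,74,1,10],[-132,111,1,15],[-176,147,2,20],[-220,184,2,24.2]]]' 85
python3 - <<'E'
from h import *
print(rows((502,-90,400),-4.2))
E
```

```text
clock: 0.78
position: [358.4, -337.1, 402.0]
ee_rot: [0.038, 0.999, 0.001, -0.0]
contact_force: [1.4, -0.9, 0.9]
gripper_width: 85.5
(array([-124.6,  257.2,    2.3]), np.float64(-0.12))
```

```bash
python3 -m jog '[[[-25,52,0,0],[-50,104,1,0],[-75,156,1,0],[-100,208,2,0],[-124.6,257.2,2.3,0]]]'; python3 -m jog '[[[0,0,0,0],[0,0,0,0],[0,0,0,0],[0,0,0,0],[0,0,0,0]]]'
python3 - <<'E'
from h import *
print(tool()[0],yaw(tool()[1]))
grab('wrist','w1')
E
```

```text
clock: 1.4
position: [502.5, -88.1, 400.0]
ee_rot: [0.037, 0.999, 0.001, -0.0]
contact_force: [0.8, -0.7, -0.2]
gripper_width: 84.8
clock: 2.02
position: [502.2, -88.8, 400.1]
ee_rot: [0.038, 0.999, 0.001, -0.0]
contact_force: [0.5, 0.3, 0.6]
gripper_width: 84.6
[502.17244726 -88.78281974 400.0534354 ] -4.36561134133617
```

View pics/w1.png

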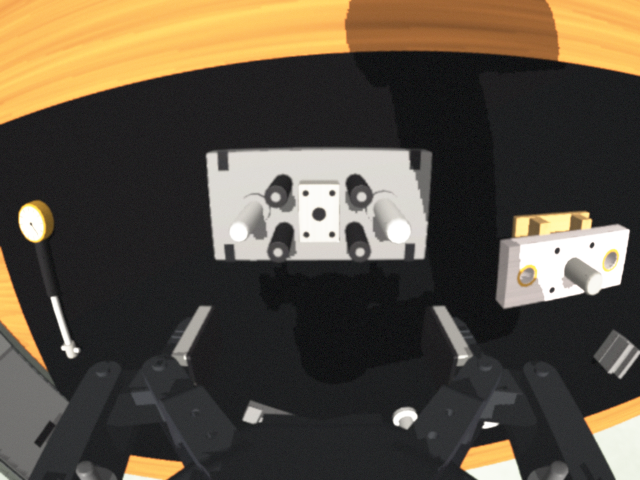

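The wrist view shows the small post top near (240,231), the large post top near (398,231), and the upper shoe at the right. I'll segment the post tops.

Run:
```python
from h import *
t=np.load('pics/w1.npz');im=t['im'];g=im.min(2)
a=cv2.resize(im[195:265,215:265],None,fx=7,fy=7,interpolation=cv2.INTER_CUBIC)
b=cv2.resize(im[195:265,375:425],None,fx=7,fy=7,interpolation=cv2.INTER_CUBIC)
cv2.imwrite('pics/w1c.png',np.hstack([a,b]))
print(g[222:242,230:250]);print(g[218:246,384:412])
```

```text
[[210 208 207 213 218 221 225 230 231 229 223 219 213 204 194 184 176 170
  168 160]
 [207 207 211 223 231 237 242 245 245 242 237 231 225 219 205 188 177 172
  164 157]
 [206 206 221 237 245 250 252 253 253 252 249 244 238 228 216 198 182 168
  160 150]
 [207 218 235 249 253 254 255 255 255 255 254 253 251 240 225 208 189 172
  156 145]
 [214 232 249 254 255 255 255 255 255 255 255 255 254 251 237 221 199 180
  159 145]
 [225 248 254 255 255 255 255 255 255 255 255 255 255 254 250 236 212 185
  160 145]
 [238 253 255 255 255 255 255 255 255 255 255 255 255 255 254 248 221 188
  164 143]
 [246 254 255 255 255 255 255 255 255 255 255 255 255 255 255 253 230 194
  164 142]
 [251 255 255 255 255 255 255 255 255 255 255 255 255 255 255 254 240 198
  165 141]
 [252 255 255 255 255 255 255 255 255 255 255 255 255 255 255 255 250 212
  166 144]
 [253 255 255 255 255 255 255 255 255 255 255 255 255 255 255 255 253 217
  163 136]
 [252 255 255 255 255 255 255 255 255 255 255 255 255 255 255 255 252 216
  159 138]
 [249 255 255 255 255 255 255 255 255 255 255 255 255 255 255 255 249 201
  157 
[... 3177 characters left out ...]
145 151 151 150 156 161 193 240 254 255 255 255 255 255 255 255 255 255
  255 255 254 247 226 212 206 207 208 206]
 [189 194 194 194 195 190 179 203 241 253 254 254 255 255 255 255 255 254
  254 253 246 225 210 205 206 205 205 204]
 [203 206 205 204 205 204 198 193 206 219 227 237 248 253 254 253 250 244
  232 229 218 196 190 189 189 189 190 189]
 [207 206 205 208 206 206 206 204 200 203 203 203 213 224 231 228 223 215
  208 202 190 153 141 143 143 141 140 140]
 [207 206 207 206 208 207 205 206 206 205 206 205 203 200 206 207 207 206
  206 203 182 125  91  85  86  86  87  86]
 [206 206 206 207 206 209 206 207 206 206 205 207 205 205 207 206 207 206
  205 203 178 119  70  61  61  57  60  60]]
```

View pics/w1c.png

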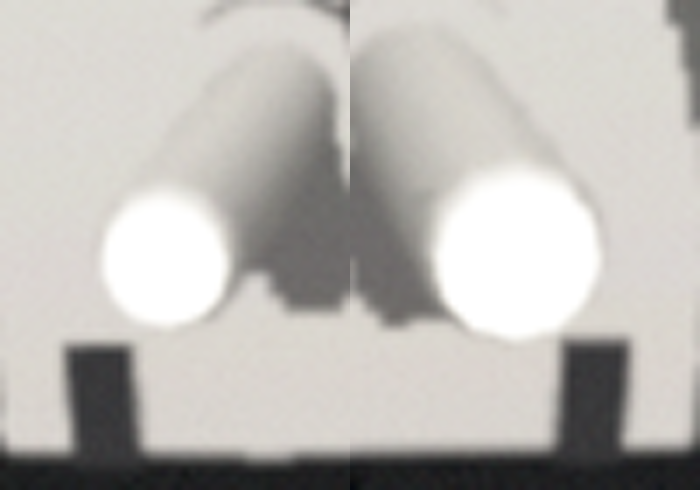

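```bash
cat >> h.py <<'E'
def blobs(mask,amin=30):
    n,l,s,c=cv2.connectedComponentsWithStats(mask.astype(np.uint8));return [(c[i],s[i]) for i in range(1,n) if s[i][4]>=amin]
E
python3 - <<'E'
from h import *
t=np.load('pics/w1.npz');g=t['im'].min(2)
m=np.zeros((480,640),bool);m[200:260,220:420]=g[200:260,220:420]>247
r=[]
for c,s in blobs(m): print(c.round(2),s,plane(t,*c,118,True).round(2)); r.append(plane(t,*c,118,True))
d=r[1]-r[0];print(np.linalg.norm(d),np.degrees(np.arctan2(-d[0],d[1])),(r[0]+r[1])/2)
T=np.load('pics/top0.npz');S=np.load('pics/side0.npz')
for q in r: print(proj(T,q),proj(S,q))
psi=1.8
print(rows((573.5,166.5,400),psi))
E
```

```text
[318.37 210.62] [301 200  34  31 453] [483.94 -89.53 118.  ]
[398.53 231.28] [388 220  22  23 385] [503.44 -33.12 118.  ]
[237.95 231.97] [230 224  17  17 227] [ 495.04 -148.81  118.  ]
59.68704619313508 -19.067447184586616 [493.6940476  -61.32453734 118.        ]
(np.float64(353.6955906235859), np.float64(316.86976117302976)) (np.float64(394.3583122473209), np.float64(210.0294003885061))
(np.float64(328.16615925345303), np.float64(307.22873096266306)) (np.float64(379.8234442922966), np.float64(217.67406136549525))
(np.float64(380.78420054835414), np.float64(312.4393345929583)) (np.float64(398.46892128938924), np.float64(199.99462555339363))
(array([-51.7, 259.8,   0.5]), np.float64(-6.15))
```

Posts by the wrist camera: large (503.4, −33.1), small (495.0, −148.8). They are 116.0 mm apart as they should be, and the yaw is −4.15°. Now the same view over the shoe.

```bash
python3 -m jog '[[[-10,52,0,-2],[-21,104,0,-4],[-31,156,0,-6],[-42,208,0,-6.15],[-51.7,259.8,0.5,-6.15]]]'; python3 -m jog '[[[0,0,0,0],[0,0,0,0],[0,0,0,0],[0,0,0,0],[0,0,0,0]]]'
python3 - <<'E'
from h import *
print(tool()[0],yaw(tool()[1]))
im,d,p=grab('wrist','w2')
crop(im,180,130,460,310,2.8,'w2c')
E
```

```text
clock: 2.7
position: [573.8, 168.0, 400.1]
ee_rot: [-0.016, 1.0, 0.001, -0.0]
contact_force: [0.2, 0.2, 0.4]
gripper_width: 84.7
clock: 3.32
position: [573.8, 167.2, 400.4]
ee_rot: [-0.015, 1.0, 0.001, 0.0]
contact_force: [0.5, -0.1, 0.1]
gripper_width: 85.2
[573.76088254 167.17477283 400.40418295] 1.7294886215362641
```

View pics/w2c.png

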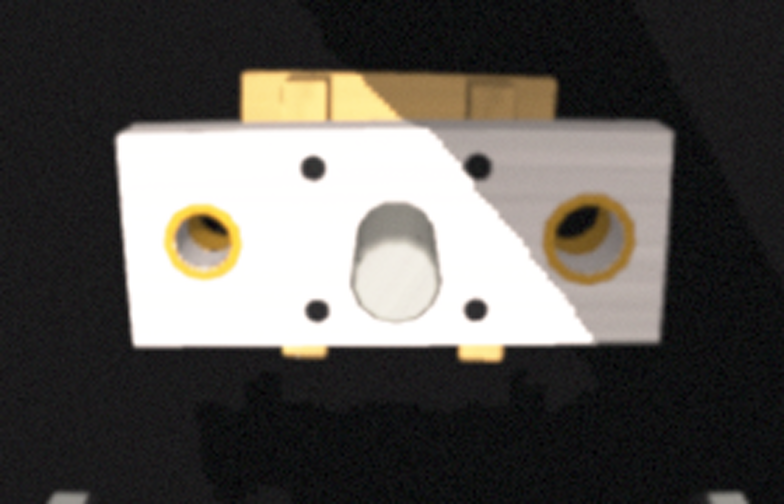

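The crop shows the shank top at about (397,280), the small bushing ring at (203,241) and the large one at (589,238). I'll fit these.

```bash
cat >> h.py <<'E'
def rings(im,box=(130,180,310,460),smin=110):
    y0,x0,y1,x1=box;hsv=cv2.cvtColor(im,cv2.COLOR_BGR2HSV)
    m=((hsv[...,1]>smin)&(hsv[...,0]>15)&(hsv[...,0]<35)).astype(np.uint8);M=np.zeros_like(m);M[y0:y1,x0:x1]=m[y0:y1,x0:x1]
    out=[]
    for c in cv2.findContours(M,cv2.RETR_EXTERNAL,cv2.CHAIN_APPROX_NONE)[0]:
        if len(c)>30: h=cv2.convexHull(c);out.append((cv2.fitEllipse(h),cv2.boundingRect(c)))
    return out
E
python3 - <<'E'
from h import *
t=np.load('pics/w2.npz');im=t['im'];r=[]
for e,b in rings(im,(195,230,240,420)):
    q=plane(t,*e[0],72,True);print(np.round(e[0],2),np.round(e[1],1),b,q.round(2))
    # corrected using 
f=lambda u,v:(180+(u+.5)/2.8-.5,130+(v+.5)/2.8-.5)
print('shank',plane(t,*f(397,280),114,True))
g=cv2.cvtColor(im,cv2.COLOR_BGR2GRAY);print(g[205:250:2,302:342:2])
E
```

```text
[251.94 215.95] [25.7 27.1] (239, 203, 27, 27) [574.05 108.97  72.  ]
[389.91 215.04] [31.2 32.7] (374, 200, 33, 32) [569.85 224.82  72.  ]
shank [571.21912681 167.32993297 114.        ]
[[255 255 255 255 250 159 135 136 136 137 136 139 138 138 171 250 255 255
  255 255]
 [255 255 255 253 178 127 131 136 138 139 137 141 139 134 131 183 254 255
  255 255]
 [255 255 254 209 122 129 136 136 139 138 140 141 137 134 132 132 221 255
  255 255]
 [255 255 253 139 126 132 137 135 138 140 142 141 141 135 133 127 159 254
  255 255]
 [255 255 251 124 130 133 137 141 143 144 146 145 139 135 132 128 141 251
  255 255]
 [255 255 240 121 131 139 150 163 175 176 176 178 162 143 130 128 129 247
  255 255]
 [255 255 233 122 142 161 183 207 221 221 222 223 205 179 155 138 121 242
  255 255]
 [255 255 205 136 174 202 223 233 236 236 237 236 234 223 201 164 123 226
  255 255]
 [255 255 184 148 207 231 235 236 236 237 237 237 236 237 235 201 144 202
  255 255]
 [255 254 174 168 229 235 236 236 237 238 237 235 236 238 239 228 171 187
  254 255]
 [255 252 180 218 234 236 236 236 237 237 237 237 238 238 238 2
[... 342 characters left out ...]
 232 183
  254 255]
 [255 254 212 217 237 238 237 236 237 239 238 235 234 234 236 236 215 218
  255 255]
 [255 255 247 180 234 237 236 237 237 238 236 235 235 235 235 233 187 250
  255 255]
 [255 255 253 214 216 235 235 238 239 237 235 234 236 236 235 212 232 254
  255 255]
 [255 255 255 254 235 202 233 239 238 235 235 233 236 233 199 237 255 255
  255 255]
 [255 255 255 255 255 245 209 222 226 230 228 226 211 201 247 255 255 255
  255 255]
 [255 255 255 255 255 255 254 253 250 234 233 249 253 254 255 255 255 255
  255 255]
 [255 255 255 255 255 255 255 255 255 255 255 255 255 255 255 255 255 255
  255 255]
 [255 255 255 255 255 255 255 255 255 255 255 255 255 255 255 255 255 255
  255 255]]
```

Bushing midpoint (572.0, 166.9), spacing 115.9 mm, yaw +2.1°, and the shank agrees to about 0.8 mm. I'll descend with the grasp point at about z=95.

Run:
```python
from h import *
print(rows((571.8,166.9,250),2.08))
```

```text
(array([  2. ,  -0.7, 150.4]), np.float64(-0.34))
```

```bash
python3 -m jog '[[[2,-0.7,30,-0.3],[2,-0.7,65,-0.3],[2,-0.7,100,-0.3],[2,-0.7,130,-0.3],[2,-0.7,140,-0.3]]]'
python3 - <<'E'
from h import *
print(rows((571.8,166.9,250),2.08))
E
```

```text
clock: 4.0
position: [571.4, 166.5, 258.5]
ee_rot: [-0.018, 1.0, 0.0, -0.002]
contact_force: [-0.7, -0.7, -0.3]
gripper_width: 84.8
(array([-0.4,  0.4,  8.5]), np.float64(-0.06))
```

```bash
python3 -m jog '[[[0,0.4,4,0],[-0.4,0.4,8.5,0],[-0.4,0.4,8.5,0],[-0.4,0.4,8.5,0],[-0.4,0.4,8.5,0]]]'
python3 - <<'E'
from h import *
p,R,_=tool();print(p,yaw(R),R[:,2])
im,d,pp=grab('wrist','w3')
grab('side','s3');
crop(np.load('pics/s3.npz')['im'],270,160,430,300,5,'s3c')
E
```

```text
clock: 4.62
position: [571.8, 166.9, 250.5]
ee_rot: [-0.018, 1.0, 0.0, -0.001]
contact_force: [0.6, -0.7, -0.8]
gripper_width: 85.2
[571.838583   166.9286232  250.52456729] 2.024941062418692 [-2.26358611e-03  6.98005516e-04 -9.99997194e-01]
```

View pics/w3.png

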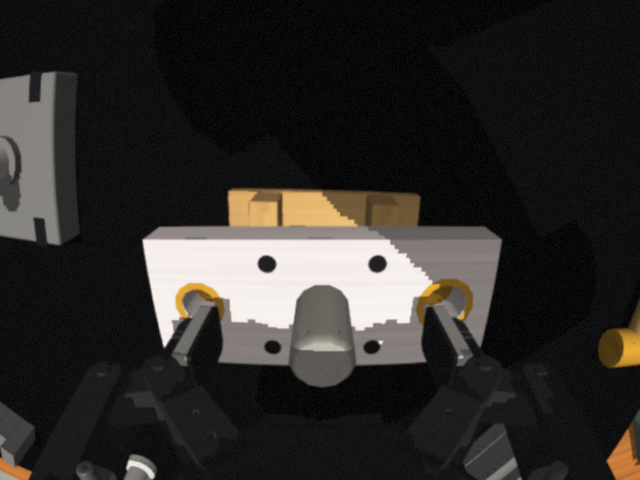

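View pics/s3c.png

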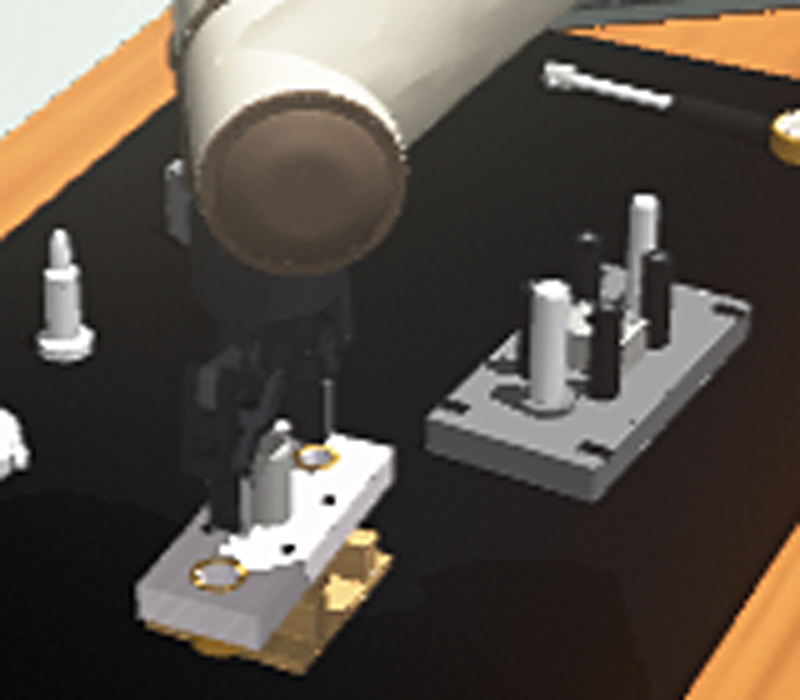

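The jaws straddle the shank: pads near (205,330) and (445,330), shank at (322,340). Clear of the plate. Now close.

```bash
python3 -m jog '[[[0,0,0,0],[0,0,0,0],[0,0,0,0],[0,0,0,0],[0,0,0,0]]]' 15; python3 -m jog '[[[0,0,0,0],[0,0,0,0],[0,0,0,0],[0,0,0,0],[0,0,0,0]]]';  python3 - <<'E'
from h import *
p,R,_=tool();print(p,yaw(R),R[:,2])
grab('wrist','w4')
E
```

```text
clock: 5.35
position: [571.8, 167.1, 250.5]
ee_rot: [-0.018, 1.0, 0.0, -0.001]
contact_force: [0.1, 0.4, 2.1]
gripper_width: 23.4
clock: 5.98
position: [571.8, 167.1, 250.5]
ee_rot: [-0.018, 1.0, 0.0, -0.001]
contact_force: [0.4, 0.8, 1.6]
gripper_width: 23.5
[571.818349   167.05387041 250.51429559] 2.0279303187888993 [-2.31156897e-03  7.76318165e-04 -9.99997027e-01]
```

View pics/w4.png

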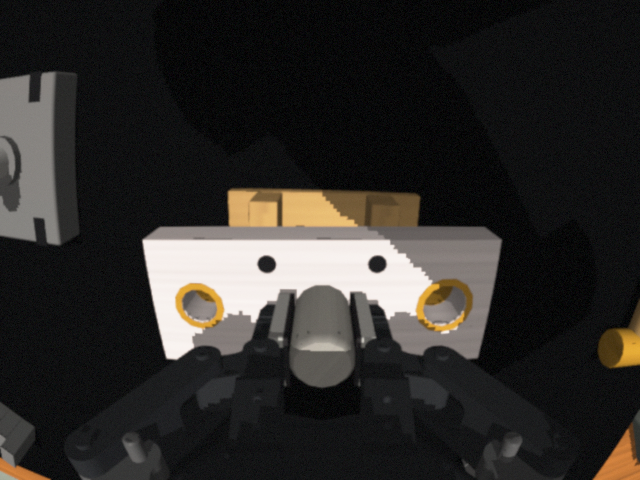

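It's gripped, at 23.4 mm. The rings are clear at (199,306) and (444,305), so I'll measure them from this near view and lift slightly.

```bash
python3 - <<'E'
from h import *
t=np.load('pics/w4.npz');r=[]
p,R,_=tool()
for e,b in rings(t['im'],(270,160,345,500)):
    q=plane(t,*e[0],72,True);print(np.round(e[0],2),np.round(e[1],1),b,q.round(2),'tool',(R.T@(q-p)).round(2))
E
python3 -m jog '[[[0,0,-3,0],[0,0,-8,0],[0,0,-14,0],[0,0,-20,0],[0,0,-20,0]]]'
python3 - <<'E'
from h import *
grab('wrist','w5')
t=np.load('pics/w5.npz');r=[]
p,R,s=tool();print(p,yaw(R),R[:,2],s['contact_force'],s['wrist_torque'],s['gripper_width'])
for e,b in rings(t['im'],(270,160,345,500)):
    z=p[2]-250.5+72
    q=plane(t,*e[0],z,True);print(np.round(e[0],2),np.round(e[1],1),b,q.round(2),'tool',(R.T@(q-p)).round(2))
E
```

```text
[199.25 305.25] [41.2 50.9] (176, 283, 48, 45) [573.95 109.31  72.  ] tool [ -0.51 -57.95 178.45]
[444.16 304.83] [48.3 59.6] (416, 279, 57, 53) [569.68 224.85  72.  ] tool [ -0.35  57.68 178.54]
clock: 6.65
position: [572.0, 167.1, 271.3]
ee_rot: [-0.018, 1.0, 0.001, -0.0]
contact_force: [1.1, -0.7, -6.7]
gripper_width: 23.6
[571.86721827 167.060872   270.83864539] 2.023906175546256 [-0.0017906   0.00121272 -0.99999766] [-0.06200247  0.14963185 -6.39941859] [-0.02210903  0.03247113 -0.03019001] 23.490811843136164
[199.24 305.24] [41.2 51. ] (176, 283, 48, 45) [574.66 109.39  92.34] tool [ -1.07 -57.97 178.42]
[444.16 304.88] [48.4 59.4] (416, 279, 57, 53) [570.46 225.29  92.34] tool [ -0.96  58.01 178.57]
```

View pics/w5.png

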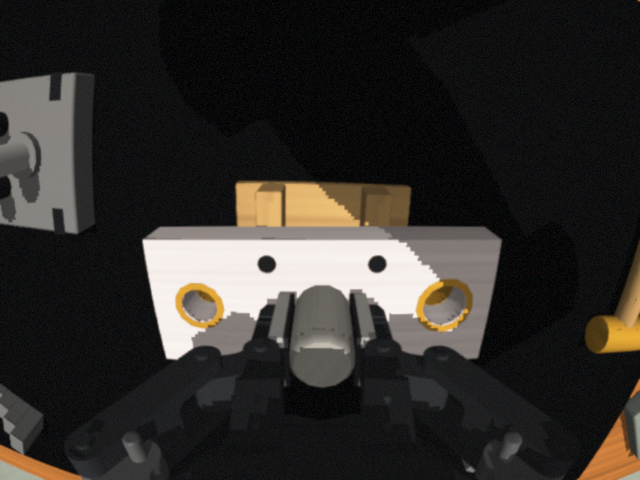

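The picture is unchanged and the wrist carries 6.4 N: a rigid, level lift. Near and far views of the bushings agree to 0.3 mm. Next I go up and across.

```bash
python3 -m jog '[[[0,0,-20,0],[0,0,-42,0],[0,0,-64,0],[0,0,-84,0],[0,0,-92,0]]]'
python3 - <<'E'
from h import *
print(rows((498.6,-91,362),-4.15))
E
```

```text
clock: 7.32
position: [572.0, 167.0, 363.9]
ee_rot: [-0.018, 1.0, 0.001, -0.0]
contact_force: [-0.4, -0.4, -7.1]
gripper_width: 23.6
(array([  82.5, -255.2,    1.3]), np.float64(6.17))
```

```bash
python3 -m jog '[[[7,-20,0,0.5],[18,-56,0,1.5],[30,-92,0,2.5],[41,-128,0,3.5],[53,-164,0,4.5]]]'
python3 - <<'E'
from h import *
print(rows((498.6,-91,362),-4.15))
E
```

```text
clock: 7.95
position: [523.5, -0.6, 362.5]
ee_rot: [0.022, 1.0, 0.001, -0.001]
contact_force: [0.7, 0.3, -7.9]
gripper_width: 24.0
(array([ 20.9, -91.4,   0.4]), np.float64(1.6))
```

```bash
python3 -m jog '[[[7,-30,0,0.5],[13,-57,0,1],[18,-78,0,1.4],[20,-88,0,1.6],[20.9,-91.4,0,1.6]]]';python3 -m jog '[[[0,0,0,0],[0,0,0,0],[0,0,0,0],[0,0,0,0],[0,0,0,0]]]'
python3 - <<'E'
from h import *
print(rows((498.6,-91,362),-4.15))
p,R,s=tool();print(p,yaw(R),R[:,2],s['gripper_width'])
im,d,P=grab('side','s6');crop(im,330,120,450,260,4.2,'s6c')
im,d,P=grab('top','t6');crop(im,290,260,420,350,6,'t6c')
grab('wrist','w6')
E
```

```text
clock: 8.57
position: [498.1, -91.6, 362.0]
ee_rot: [0.037, 0.999, 0.001, -0.002]
contact_force: [0.6, 1.2, -7.5]
gripper_width: 23.5
clock: 9.2
position: [498.2, -91.4, 362.0]
ee_rot: [0.037, 0.999, 0.001, -0.002]
contact_force: [0.4, 0.8, -7.3]
gripper_width: 23.4
(array([-0.4,  0.4, -0. ]), np.float64(-0.04))
[498.1807153  -91.41324585 361.98613918] -4.1931563204251345 [-0.003331    0.00207802 -0.99999229] 23.44530744980241
```

View pics/s6c.png

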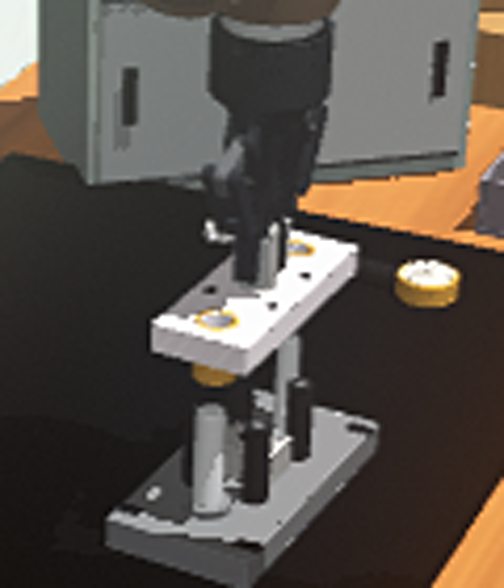

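View pics/t6c.png

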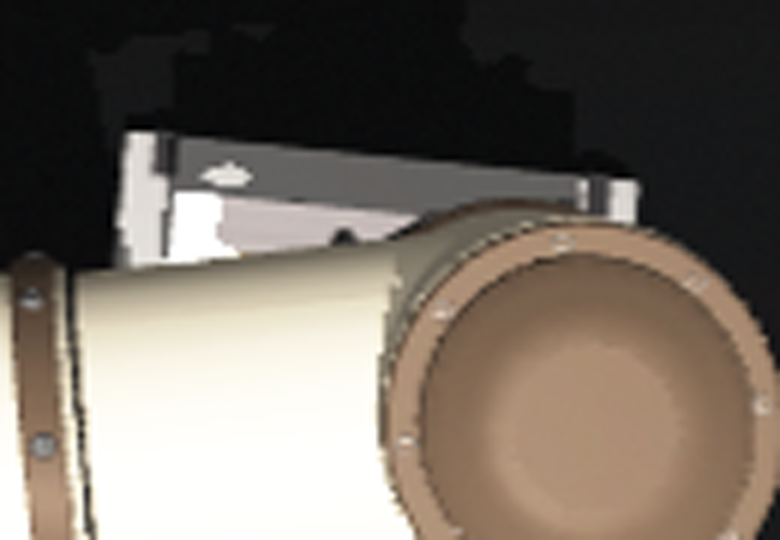

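View pics/w6.png

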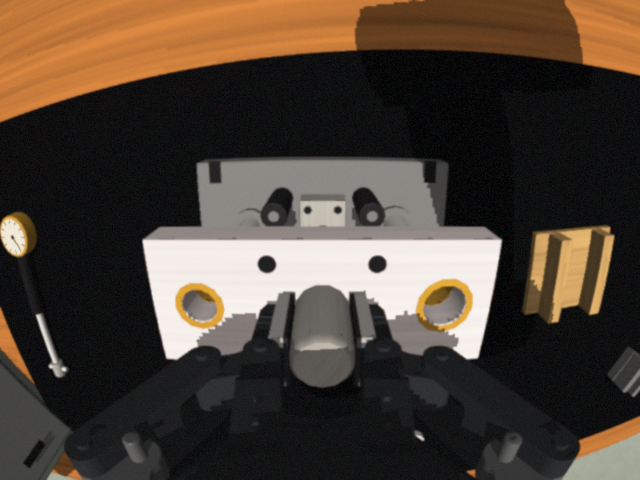

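The side crop shows the large bushing mouth near (214,375), directly above the large post top near (210,408). I'll compute the expected mouth position and compare it in the side image.

```bash
cat > m.py <<'E'
from h import *
# shoe in tool frame, from grip: level on cradle, yaw 2.08, underside centre (571.9,167.0,52)
qg=np.load('pics/w4.npz')
def setup():
    pg=np.array([571.82,167.03,250.51]); 
    xt=np.array([-2.29e-3,7.4e-4,-1.]);xt/=np.linalg.norm(xt)
    y=np.radians(2.03);yt=np.array([-np.sin(y),np.cos(y),0]);yt-=xt*(yt@xt);yt/=np.linalg.norm(yt)
    Rg=np.stack([np.cross(yt,xt),yt,xt],1)
    a=np.radians(2.08);Rs=np.array([[np.cos(a),-np.sin(a),0],[np.sin(a),np.cos(a),0],[0,0,1]])
    return Rg.T@Rs,Rg.T@(np.array([571.9,167.0,52])-pg)
RS,TS=setup()
PL=np.array([503.44,-33.12,118]);PS=np.array([495.04,-148.81,118])
def shoe(p,R): return R@RS,p+R@TS
def report():
    p,R,s=tool();A,o=shoe(p,R)
    bl=o+A@[0,58,-20];bs=o+A@[0,-58,-20]
    print('TCP',p.round(2),'yaw',yaw(R).round(2),'z',R[:,2].round(4),'w',round(s['gripper_width'],1))
    print('F',np.round(s['contact_force'],1),'M',np.round(s['wrist_torque'],2))
    print('large err',(bl-PL).round(2),'small err',(bs-PS).round(2))
    e=((bl-PL)+(bs-PS))/2
    print('tool shift to align',(R.T@-e).round(2),'spin',round(yaw(A)+4.15,2))
    return bl,bs
E
python3 - <<'E'
from m import *
bl,bs=report()
S=np.load('pics/s6.npz');f=lambda q:((np.array(q)-[330,120]+.5)*4.2-.5).round(1)
for n,q in(('bl',bl),('bs',bs),('PL',PL),('PS',PS)):print(n,f(proj(S,q)))
crop(S['im'],360,185,410,225,14,'s6d')
E
```

```text
TCP [498.13 -91.54 362.01] yaw -4.21 z [-0.0033  0.0021 -1.    ] w 23.5
F [-0.4 -0.8 -7. ] M [0.03 0.05 0.01]
large err [-1.28 -0.37 25.56] small err [-1.29 -0.38 25.44]
tool shift to align [-1.34  0.42 25.5 ] spin -0.01
bl [214.3 377.2]
bs [293.1 304.3]
PL [210.9 411.8]
PS [289.2 337.6]
```

View pics/s6d.png

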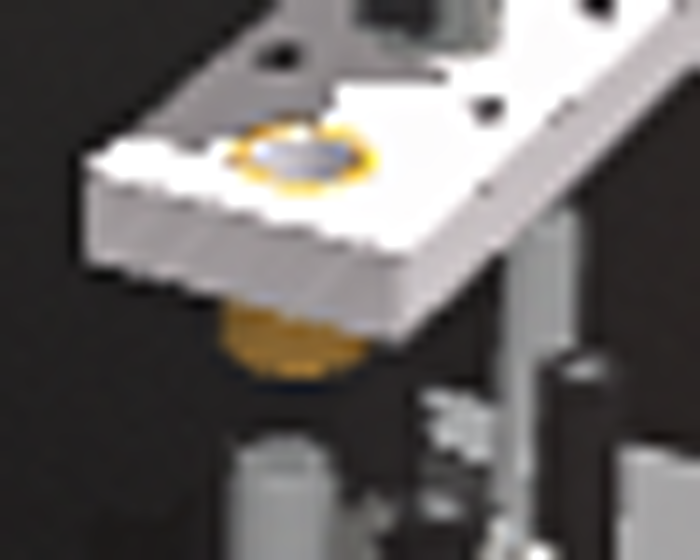

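The side image agrees with the model to about 0.6 mm (measured bushing/post columns 295/280, predicted 295/284). I'll apply the correction and go down to just above the posts.

```bash
python3 -m jog '[[[-0.6,0.2,4,0],[-1.3,0.4,10,0],[-1.3,0.4,16,0],[-1.3,0.4,20,0],[-1.3,0.4,22,0]]]'
python3 - <<'E'
from m import *
bl,bs=report()
S=grab('side','s7')[2];im=np.load('pics/s7.npz')['im'];f=lambda q:((np.array(q)-[360,185]+.5)*14-.5).round(1)
for n,q in(('bl',bl),('bs',bs),('PL',PL),('PS',PS)):print(n,f(proj(S,q)))
crop(im,360,185,410,225,14,'s7d')
E
```

```text
clock: 9.98
position: [499.3, -91.2, 339.6]
ee_rot: [0.037, 0.999, 0.001, -0.002]
contact_force: [-0.0, 0.9, -6.8]
gripper_width: 23.4
TCP [499.35 -91.21 339.55] yaw -4.2 z [-0.004   0.0019 -1.    ] w 23.4
F [-0.   0.9 -6.8] M [0.01 0.07 0.06]
large err [-0.21 -0.07  3.09] small err [-0.21 -0.08  3.  ]
tool shift to align [-0.22  0.09  3.04] spin -0.0
bl [285.8 450.1]
bs [546.9 203.4]
PL [284.  463.9]
PS [545.1 216.4]
```

View pics/s7d.png

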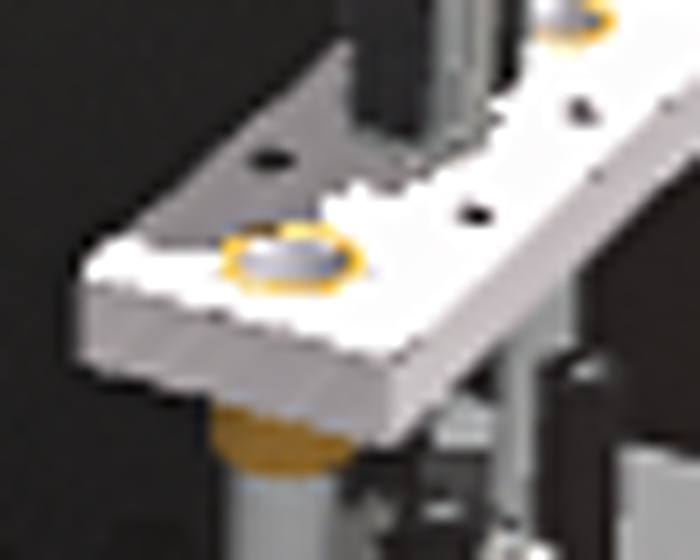

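The mouth (column 284) is centred over the post (281). Now down gently with force checks.

```bash
python3 -m jog '[[[-0.2,0,1.5,0],[-0.2,0,3,0],[-0.2,0,4.5,0],[-0.2,0,6,0],[-0.2,0,7,0]]]'
python3 - <<'E'
from m import *
report()
E
```

```text
clock: 10.65
position: [499.5, -91.2, 332.4]
ee_rot: [0.037, 0.999, 0.001, -0.002]
contact_force: [-0.2, -0.5, -6.9]
gripper_width: 23.8
TCP [499.49 -91.2  332.4 ] yaw -4.21 z [-0.0041  0.002  -1.    ] w 23.8
F [-0.2 -0.5 -6.9] M [ 0.   -0.02  0.  ]
large err [-0.09 -0.05 -4.06] small err [-0.1  -0.06 -4.16]
tool shift to align [-0.08  0.07 -4.11] spin -0.01
```

Both are 4 mm on with no contact force. Continuing.

```bash
python3 -m jog '[[[0,0,1.5,0],[0,0,3,0],[0,0,4.5,0],[0,0,6,0],[0,0,7,0]]]'
python3 - <<'E'
from m import *
report()
E
```

```text
clock: 11.28
position: [499.5, -91.2, 325.3]
ee_rot: [0.037, 0.999, 0.001, -0.002]
contact_force: [0.3, -0.8, -6.0]
gripper_width: 23.8
TCP [499.47 -91.19 325.33] yaw -4.21 z [-0.0043  0.0019 -1.    ] w 23.8
F [ 0.3 -0.8 -6. ] M [-0.01  0.11 -0.04]
large err [ -0.14  -0.06 -11.13] small err [ -0.16  -0.06 -11.23]
tool shift to align [ -0.1    0.09 -11.18] spin -0.01
```

```bash
python3 -m jog '[[[0,0,1,0],[0,0,2,0],[0,0,3,0],[0,0,4,0],[0,0,4,0]]]'; python3 -m jog '[[[0,0,1,0],[0,0,2,0],[0,0,3,0],[0,0,3,0],[0,0,3,0]]]'
python3 - <<'E'
from m import *
report()
im=grab('wrist','w8')[0]
for e,b in rings(im,(270,160,345,500)):print(np.round(e[0],2))
S=grab('side','s8')[2];im=np.load('pics/s8.npz')['im'];crop(im,355,180,415,225,13,'s8d')
E
```

```text
clock: 11.9
position: [499.5, -91.2, 321.6]
ee_rot: [0.037, 0.999, 0.001, -0.002]
contact_force: [-2.1, -0.2, -1.9]
gripper_width: 24.0
clock: 12.52
position: [499.6, -91.2, 318.9]
ee_rot: [0.037, 0.999, 0.001, -0.002]
contact_force: [-1.4, 0.6, 1.1]
gripper_width: 23.8
TCP [499.64 -91.21 318.88] yaw -4.24 z [-0.003   0.0019 -1.    ] w 23.8
F [-1.4  0.6  1.1] M [ 0.12  0.58 -0.55]
large err [  0.33  -0.09 -17.58] small err [  0.26  -0.09 -17.68]
tool shift to align [  0.35   0.09 -17.63] spin -0.04
[198.87 303.75]
[443.83 306.05]
```

View pics/s8d.png

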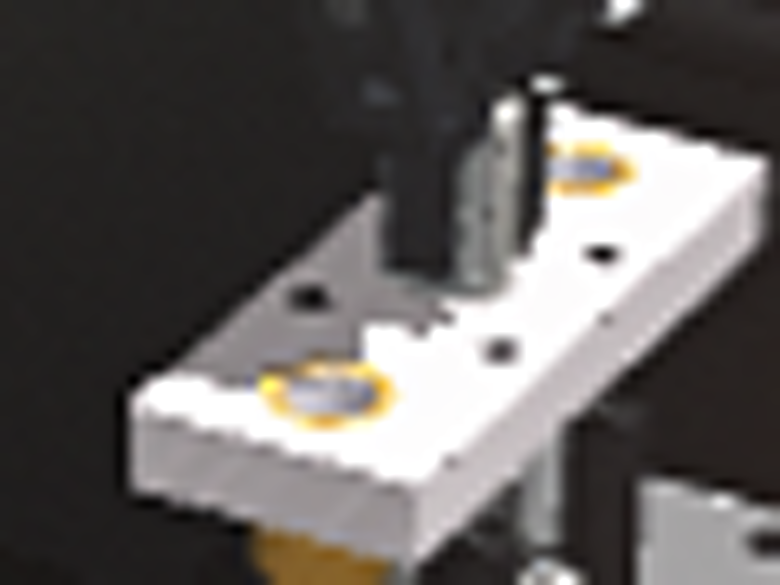

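Engaged about 17.6 mm on both posts, and the force has gone from −7 N (carrying the shoe) to +1 N, so the posts are holding it. The rings moved about 1.5 px, a slight yaw in the grip. I'll release here.

```bash
python3 -m jog '[[[0,0,0,0],[0,0,0,0],[0,0,0,0],[0,0,0,0],[0,0,0,0]]]' 70
python3 - <<'E'
from m import *
report()
im=grab('wrist','w9')[0]
for e,b in rings(im,(260,160,345,500)):print(np.round(e[0],2),np.round(e[1],1))
S=grab('side','s9')[2];im=np.load('pics/s9.npz')['im'];crop(im,355,180,415,225,13,'s9d')
E
```

```text
clock: 13.25
position: [499.7, -91.2, 318.8]
ee_rot: [0.037, 0.999, 0.001, -0.002]
contact_force: [-1.0, -0.6, -0.7]
gripper_width: 69.6
TCP [499.67 -91.2  318.84] yaw -4.22 z [-0.003   0.0019 -1.    ] w 69.6
F [-1.  -0.6 -0.7] M [ 0.03 -0.05 -0.01]
large err [  0.34  -0.07 -17.62] small err [  0.3   -0.07 -17.72]
tool shift to align [  0.38   0.08 -17.67] spin -0.02
[197.44 302.32] [42.2 46.3]
[444.06 305.85] [47.9 58. ]
```

View pics/s9d.png

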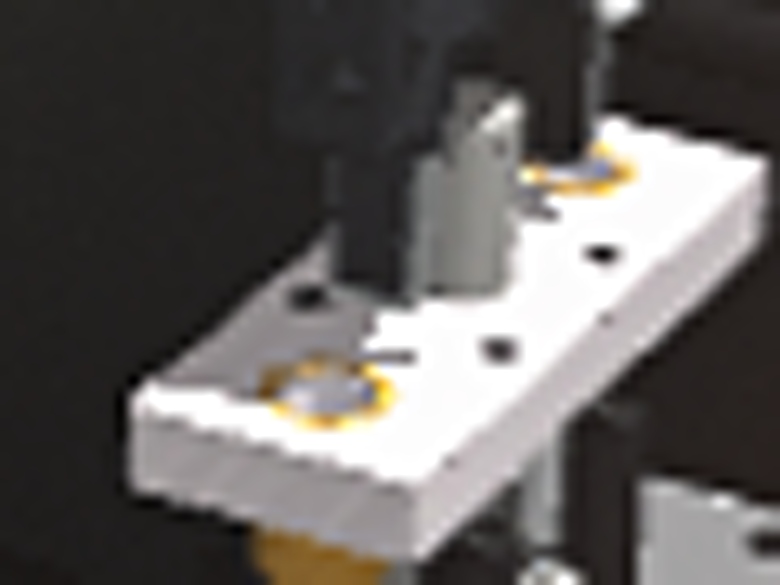

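View pics/w9.png

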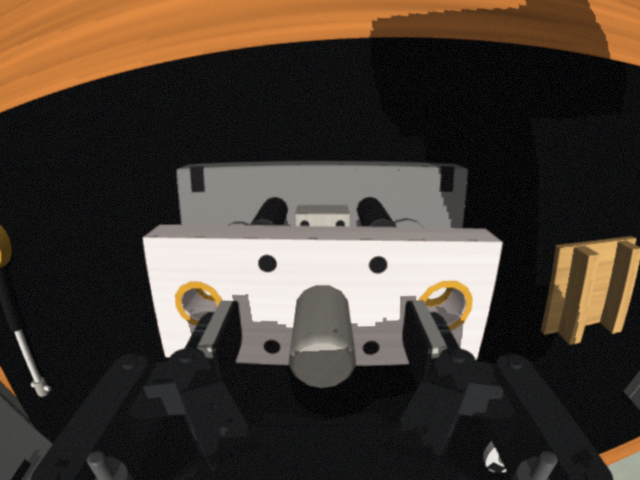

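The shoe stays up by itself after release; the ring pixels are almost unchanged. I'll set the opening to 60 so that both fingertips straddle the shank and press on both halves together, then approach slowly.

```bash
python3 -m jog '[[[0,0,0,0],[0,0,1,0],[0,0,2.5,0],[0,0,4,0],[0,0,5,0]]]' 60; python3 -m jog '[[[0,0,1,0],[0,0,2,0],[0,0,3,0],[0,0,3,0],[0,0,3,0]]]';python3 - <<'E'
from m import *
report()
E
```

```text
clock: 13.98
position: [499.6, -91.2, 313.7]
ee_rot: [0.037, 0.999, 0.001, -0.002]
contact_force: [0.6, 0.5, 0.7]
gripper_width: 60.0
clock: 14.6
position: [499.6, -91.2, 310.7]
ee_rot: [0.037, 0.999, 0.001, -0.002]
contact_force: [0.5, 0.2, 0.2]
gripper_width: 60.2
TCP [499.61 -91.2  310.7 ] yaw -4.23 z [-0.0032  0.0019 -1.    ] w 60.2
F [0.5 0.2 0.2] M [ 0.01 -0.01  0.04]
large err [  0.25  -0.08 -25.76] small err [  0.2   -0.09 -25.86]
tool shift to align [  0.32   0.11 -25.81] spin -0.03
```

```bash
python3 -m jog '[[[0,0,0.8,0],[0,0,1.6,0],[0,0,2.4,0],[0,0,3.2,0],[0,0,3.2,0]]]'
python3 - <<'E'
from m import *
report()
E
```

```text
clock: 15.22
position: [499.7, -91.1, 308.0]
ee_rot: [0.037, 0.999, 0.001, -0.001]
contact_force: [-1.6, 1.1, 4.9]
gripper_width: 59.7
TCP [499.71 -91.15 307.99] yaw -4.21 z [-0.0026  0.0018 -1.    ] w 59.7
F [-1.6  1.1  4.9] M [0.3  0.43 0.04]
large err [  0.47  -0.04 -28.47] small err [  0.46  -0.05 -28.56]
tool shift to align [  0.55   0.06 -28.51] spin -0.01
```

Contact at TCP z≈308. Pressing in small steps.

```bash
python3 -m jog '[[[0,0,0.8,0],[0,0,1.6,0],[0,0,2.4,0],[0,0,3.2,0],[0,0,4,0]]]'
python3 - <<'E'
from m import *
report()
im=grab('wrist','w10')[0]
for e,b in rings(im,(240,160,345,500)):print(np.round(e[0],2),np.round(e[1],1))
E
```

```text
clock: 15.85
position: [499.9, -91.1, 304.4]
ee_rot: [0.037, 0.999, 0.001, -0.001]
contact_force: [-1.7, 1.1, 6.1]
gripper_width: 60.1
TCP [499.9  -91.12 304.41] yaw -4.2 z [-0.0018  0.0017 -1.    ] w 60.1
F [-1.7  1.1  6.1] M [ 0.31  0.37 -0.03]
large err [  0.81  -0.04 -32.06] small err [  0.82  -0.04 -32.14]
tool shift to align [ 8.800e-01  3.000e-02 -3.209e+01] spin 0.0
[192.44 313.2 ] [42.7 53.4]
[450.49 316.16] [49.2 62.1]
```

View pics/w10.png

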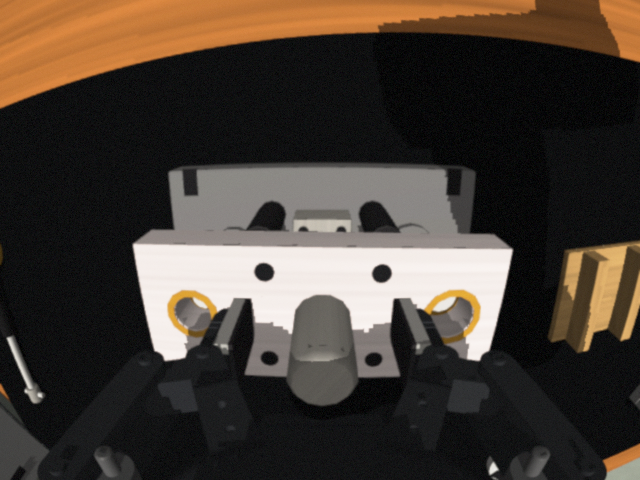

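It moves down at about 6 N. I'll check levelness with a plane fit to the wrist depth over the plate top.

```bash
cat >> m.py <<'E'
def level(tag,box=(225,130,385,520),zr=None):
    t=np.load(f'pics/{tag}.npz');d=t['d'];K=t['mtx'];v,u=np.mgrid[0:480,0:640]
    x=(u-K[0,2])/K[0,0];y=(v-K[1,2])/K[1,1];r=np.hypot(x,y)+1e-9
    c=np.stack([x/r*np.tan(r)*d,y/r*np.tan(r)*d,d],-1)
    W=(c-t['t'])@t['R'];y0,x0,y1,x1=box
    m=np.zeros(d.shape,bool);m[y0:y1,x0:x1]=1;m&=(d>0)&(t['im'].min(2)>70)
    P=W[m];z0=np.median(P[:,2])
    for k in range(8):
        A=np.c_[P[:,:2]-[499.2,-91],np.ones(len(P))];s=np.linalg.lstsq(A,P[:,2],rcond=None)[0]
        res=P[:,2]-A@s;P=P[abs(res)<max(1.5,2*np.median(abs(res)))]
    a=np.radians(-4.15);ey=np.array([-np.sin(a),np.cos(a)]);ex=np.array([np.cos(a),np.sin(a)])
    print(tag,'n',len(P),'z mid %.2f'%s[2],'rise over +-58 in y (large-small) %.2f'%(s[:2]@ey*116),'slope x (per 66) %.2f'%(s[:2]@ex*66),'rms %.2f'%res.std())
E
python3 - <<'E'
from m import *
level('w4');level('w9');level('w10')
E
```

```text
w4 n 25085 z mid 72.15 rise over +-58 in y (large-small) -0.02 slope x (per 66) 0.19 rms 0.54
w9 n 27867 z mid 140.68 rise over +-58 in y (large-small) -0.08 slope x (per 66) -0.35 rms 0.56
w10 n 27844 z mid 136.22 rise over +-58 in y (large-small) 0.01 slope x (per 66) -0.51 rms 0.55
```

The depth fit works: the shoe is level to about 0.1 mm over 116 mm, with its top at z=136.2 (home is 120). Continuing.

```bash
python3 -m jog '[[[0,0,0.8,0],[0,0,1.6,0],[0,0,2.4,0],[0,0,3.2,0],[0,0,4,0]]]'
python3 - <<'E'
from m import *
report()
grab('wrist','w11');level('w11')
E
```

```text
clock: 16.52
position: [499.9, -91.1, 300.8]
ee_rot: [0.037, 0.999, 0.001, -0.001]
contact_force: [-1.2, 1.1, 7.6]
gripper_width: 60.0
TCP [499.9  -91.09 300.81] yaw -4.19 z [-0.0017  0.0015 -1.    ] w 60.0
F [-1.2  1.1  7.6] M [ 0.33  0.55 -0.06]
large err [  0.84  -0.04 -35.67] small err [  0.87  -0.04 -35.74]
tool shift to align [ 9.20e-01  3.00e-02 -3.57e+01] spin 0.01
w11 n 28289 z mid 132.65 rise over +-58 in y (large-small) 0.02 slope x (per 66) -0.49 rms 0.55
```

```bash
python3 -m jog '[[[0,0,0.8,0],[0,0,1.6,0],[0,0,2.4,0],[0,0,3.2,0],[0,0,4,0]]]'; python3 -m jog '[[[0,0,0.8,0],[0,0,1.6,0],[0,0,2.4,0],[0,0,3.2,0],[0,0,4,0]]]'
python3 - <<'E'
from m import *
report()
grab('wrist','w12');level('w12')
E
```

```text
clock: 17.2
position: [499.9, -91.1, 297.3]
ee_rot: [0.036, 0.999, 0.001, -0.001]
contact_force: [-2.5, 2.1, 7.8]
gripper_width: 60.0
clock: 17.82
position: [499.8, -91.1, 293.9]
ee_rot: [0.036, 0.999, 0.001, -0.001]
contact_force: [-2.1, 0.8, 8.6]
gripper_width: 60.0
TCP [499.79 -91.05 293.89] yaw -4.17 z [-0.0016  0.0013 -1.    ] w 60.0
F [-2.1  0.8  8.6] M [ 0.4   0.67 -0.  ]
large err [  0.72  -0.06 -42.6 ] small err [  0.78  -0.07 -42.64]
tool shift to align [  0.83   0.06 -42.62] spin 0.03
w12 n 28162 z mid 125.75 rise over +-58 in y (large-small) -0.03 slope x (per 66) -0.24 rms 0.55
```

```bash
python3 -m jog '[[[0,0,0.8,0],[0,0,1.6,0],[0,0,2.4,0],[0,0,3.2,0],[0,0,4,0]]]'; python3 -m jog '[[[0,0,0.5,0],[0,0,1,0],[0,0,1.5,0],[0,0,2,0],[0,0,2.2,0]]]'
python3 - <<'E'
from m import *
report()
grab('wrist','w13');level('w13')
E
```

```text
clock: 18.5
position: [499.8, -91.0, 290.5]
ee_rot: [0.036, 0.999, 0.001, -0.001]
contact_force: [-2.3, 0.8, 8.6]
gripper_width: 60.1
clock: 19.12
position: [499.7, -91.0, 288.9]
ee_rot: [0.036, 0.999, 0.0, -0.001]
contact_force: [-2.8, 1.9, 9.2]
gripper_width: 59.9
TCP [499.73 -91.01 288.89] yaw -4.16 z [-1.5e-03  9.0e-04 -1.0e+00] w 59.9
F [-2.8  1.9  9.2] M [ 0.34  0.71 -0.05]
large err [  0.68  -0.08 -47.62] small err [  0.76  -0.09 -47.62]
tool shift to align [  0.8    0.08 -47.62] spin 0.04
w13 n 28006 z mid 120.77 rise over +-58 in y (large-small) -0.07 slope x (per 66) -0.08 rms 0.55
```

Less than about 1 mm remains. I'll press gently until the force rises sharply.

```bash
python3 -m jog '[[[0,0,0.3,0],[0,0,0.6,0],[0,0,0.9,0],[0,0,1.1,0],[0,0,1.1,0]]]'
python3 - <<'E'
from m import *
report()
grab('wrist','w14');level('w14')
E
```

```text
clock: 19.8
position: [499.7, -91.0, 288.4]
ee_rot: [0.036, 0.999, 0.0, -0.001]
contact_force: [-2.2, 1.3, 8.0]
gripper_width: 60.2
TCP [499.68 -90.98 288.43] yaw -4.16 z [-1.4e-03  8.0e-04 -1.0e+00] w 60.2
F [-2.2  1.3  8. ] M [ 0.42  0.67 -0.13]
large err [  0.66  -0.07 -48.08] small err [  0.75  -0.09 -48.07]
tool shift to align [  0.77   0.07 -48.07] spin 0.04
w14 n 28031 z mid 120.30 rise over +-58 in y (large-small) -0.12 slope x (per 66) -0.04 rms 0.55
```

```bash
python3 -m jog '[[[0,0,0.5,0],[0,0,1,0],[0,0,1.5,0],[0,0,2,0],[0,0,2,0]]]'
python3 - <<'E'
from m import *
report()
grab('wrist','w15');level('w15')
E
```

```text
clock: 20.48
position: [499.6, -90.9, 288.3]
ee_rot: [0.036, 0.999, 0.0, -0.0]
contact_force: [-4.5, 3.2, 15.9]
gripper_width: 60.0
TCP [499.61 -90.92 288.34] yaw -4.13 z [-9.e-04  4.e-04 -1.e+00] w 60.0
F [-4.5  3.2 15.9] M [ 0.81  1.54 -0.12]
large err [  0.66  -0.11 -48.2 ] small err [  0.8   -0.13 -48.14]
tool shift to align [  0.78   0.08 -48.17] spin 0.07
w15 n 28354 z mid 120.23 rise over +-58 in y (large-small) -0.13 slope x (per 66) 0.02 rms 0.56
```

It stopped at 120.2 while the force doubled, so it is on the stops. One firmer press to confirm, then check each side.

```bash
python3 -m jog '[[[0,0,1,0],[0,0,2,0],[0,0,3,0],[0,0,4,0],[0,0,4,0]]]'
python3 - <<'E'
from m import *
report()
grab('wrist','w16');level('w16')
E
```

```text
clock: 21.15
position: [499.4, -90.8, 288.2]
ee_rot: [0.036, 0.999, -0.0, 0.0]
contact_force: [-9.9, 4.3, 27.8]
gripper_width: 60.1
TCP [499.44 -90.8  288.21] yaw -4.1 z [ 1.e-04 -3.e-04 -1.e+00] w 60.1
F [-9.9  4.3 27.8] M [ 1.47  2.85 -0.18]
large err [  0.66  -0.14 -48.36] small err [  0.87  -0.16 -48.24]
tool shift to align [  0.77   0.08 -48.3 ] spin 0.1
w16 n 28423 z mid 120.22 rise over +-58 in y (large-small) -0.13 slope x (per 66) 0.03 rms 0.56
```

Solid at 28 N with no further motion. Unload, back off and look again.

```bash
python3 -m jog '[[[0,0,-1,0],[0,0,-3,0],[0,0,-6,0],[0,0,-10,0],[0,0,-14,0]]]'; python3 -m jog '[[[0,0,-10,0],[0,0,-25,0],[0,0,-40,0],[0,0,-45,0],[0,0,-45,0]]]'
python3 - <<'E'
from m import *
report()
for i in range(3):
    grab('wrist',f'w17{i}');level(f'w17{i}')
im,d,P=grab('side','s17');crop(im,350,170,430,240,9,'s17d')
E
```

```text
clock: 21.82
position: [499.5, -90.8, 302.2]
ee_rot: [0.036, 0.999, -0.0, -0.0]
contact_force: [0.4, 0.2, 0.2]
gripper_width: 60.0
clock: 22.45
position: [499.4, -90.8, 347.7]
ee_rot: [0.036, 0.999, -0.0, 0.0]
contact_force: [-1.0, -0.9, 0.5]
gripper_width: 59.7
TCP [499.45 -90.8  347.72] yaw -4.11 z [ 7.e-04 -0.e+00 -1.e+00] w 59.7
F [-1.  -0.9  0.5] M [0.05 0.01 0.02]
large err [ 0.82 -0.09 11.17] small err [ 1.01 -0.11 11.26]
tool shift to align [ 0.93  0.03 11.21] spin 0.09
w170 n 16266 z mid 120.35 rise over +-58 in y (large-small) -0.13 slope x (per 66) -0.43 rms 0.55
w171 n 16343 z mid 120.34 rise over +-58 in y (large-small) -0.13 slope x (per 66) -0.46 rms 0.54
w172 n 16423 z mid 120.36 rise over +-58 in y (large-small) -0.12 slope x (per 66) -0.48 rms 0.54
```

View pics/s17d.png

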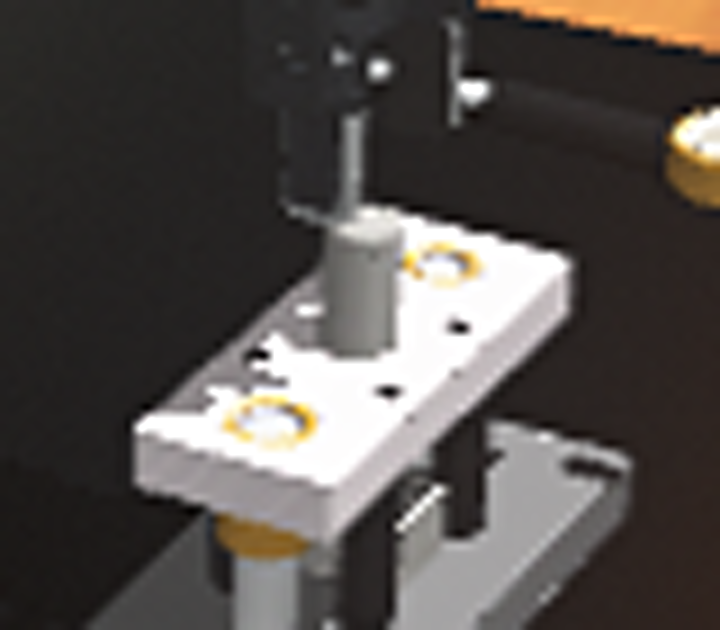

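View pics/w170.png

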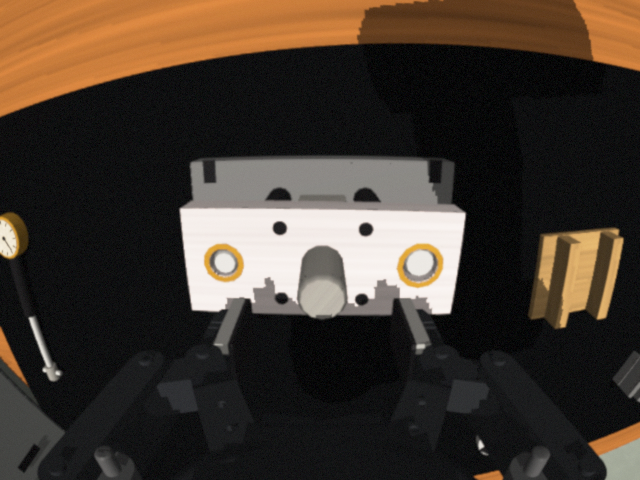

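The post tops are visible just below the top face, through the bushings at (224,263) and (420,265). I'll check the drop from the plate's top to each post top; home means 2 mm.

Run:
```python
from m import *
for k in range(3):
    t=np.load(f'pics/w17{k}.npz');d=t['d'];K=t['mtx'];v,u=np.mgrid[0:480,0:640]
    x=(u-K[0,2])/K[0,0];y=(v-K[1,2])/K[1,1];r=np.hypot(x,y)+1e-9
    W=(np.stack([x/r*np.tan(r)*d,y/r*np.tan(r)*d,d],-1)-t['t'])@t['R']
    for n,(cx,cy) in dict(small=(224,263),large=(420,265)).items():
        rr=np.hypot(u-cx,v-cy);post=np.median(W[rr<5][:,2]);ring=(rr>24)&(rr<32)&(v<cy+10)&(t['im'].min(2)>150)
        print(n,'post z %.2f'%post,'plate z %.2f'%np.median(W[ring][:,2]),'drop %.2f'%(np.median(W[ring][:,2])-post))
```

```text
small post z 118.38 plate z 120.30 drop 1.92
large post z 118.21 plate z 120.18 drop 1.97
small post z 118.15 plate z 120.34 drop 2.19
large post z 118.40 plate z 120.21 drop 1.81
small post z 118.30 plate z 120.33 drop 2.03
large post z 118.17 plate z 120.24 drop 2.07
```

Both drops are 2.0 mm (mean small 2.05, large 1.95), so it's home on both sides. I'll move clear, take a final look and hand in.

```bash
python3 -m jog '[[[0,0,-15,0],[0,0,-40,0],[0,0,-65,0],[0,0,-80,0],[0,0,-80,0]]]'; python3 -m jog '[[[0,0,0,0],[0,0,0,0],[0,0,0,0],[0,0,0,0],[0,0,0,0]]]'
python3 - <<'E'
from h import *
im,d,p=grab('side','s18')
a=np.load('pics/side0.npz')['im']
df=(cv2.absdiff(a,im).max(2)>40);print([b[1].tolist() for b in blobs(df,25)])
E
```

```text
clock: 23.28
position: [499.6, -90.8, 427.9]
ee_rot: [0.036, 0.999, -0.0, 0.001]
contact_force: [0.4, -0.4, -0.1]
gripper_width: 59.8
clock: 23.9
position: [499.6, -90.8, 427.7]
ee_rot: [0.036, 0.999, -0.0, 0.0]
contact_force: [0.1, 0.1, 0.2]
gripper_width: 60.0
[[369, 0, 257, 337, 29256], [355, 53, 58, 65, 2421], [378, 117, 32, 51, 989], [448, 176, 58, 22, 382], [424, 182, 16, 11, 97], [365, 193, 51, 50, 1276], [399, 223, 172, 132, 5908], [359, 233, 22, 14, 101], [297, 244, 52, 47, 1350], [368, 247, 23, 7, 60]]
```

View pics/s18.png

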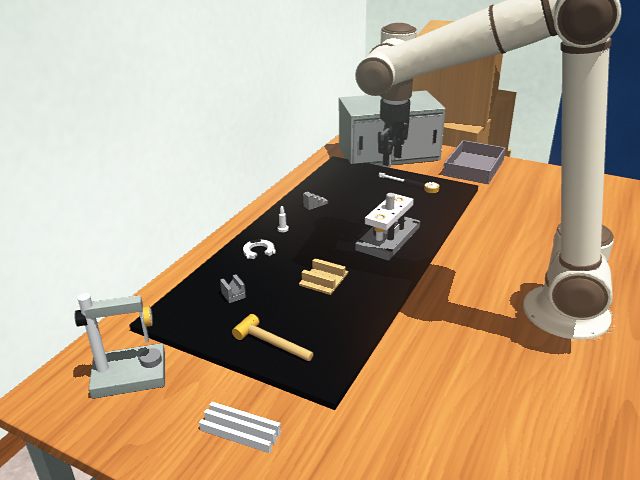

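The side view shows the die set closed at (390,222), the cradle empty at (323,276), and the arm clear. The tools stand where they were. The difference at the dial gauge (432,187) looks like the arm's shadow moving.

```bash
python3 -c "
from bench import arm
print(arm.job_done())"
```

```text
the job is handed in; nothing more can be done
None
```

The die set is closed and handed in at about 24 s, with the upper shoe home and level on its stops as far as I could measure.

**What I did:** I gripped the shoe by the shank and lowered it level onto both posts, large bushing on the large post. I let go with about 17.6 mm of bushing on the posts, and it stayed up by itself. Then I pressed with both fingertips, one each side of the shank, in steps of about 4 mm at 5–9 N. At the end it took 28 N with no further movement.

**Last checks:**
- **Home:** each post top lies 2.0 mm below the plate's top face (small 2.05, large 1.95), which is the home position. I saw no gap at the stop posts visible in the side view, but could not see all four.
- **Level:** the shoe is level to about 0.13 mm over 116 mm between the bushings. Across its width the fit gave about 0.03 mm under load, but about −0.45 mm over 66 mm from the retracted view. I took that as depth-camera bias and did not settle it.
- **Height:** the plate's top read z ≈ 120.2–120.35 mm against 120 nominal. The measurement on the cradle was also about 0.15 mm high.
- **Other tools:** none appear to have moved in the side view. The only change near one, at the bore gauge's dial, looks like the arm's shadow; I did not check it further.

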